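# Hang the round sander on the sprung balancer hook

## Robot

A 6-joint arm with a two-finger parallel gripper is mounted at the origin on the work surface. World frame = base frame: x ahead of the robot, y to its left, z up, the work surface at z = 0. Lengths are in m, angles in degrees, forces in N, time in s.
With the tool pointing down it reaches from about 0.35 to 0.875 m from the base axis. Payload 4.2 kg.
Tool frame: the origin (TCP) lies midway between the tips of the shut fingers; the grasp point (between the pads) lies 19 mm behind it; y points along the fingers, x is the direction in which the jaws open and shut, and the axes are right-handed (so a half turn about y gives the same grasp; the last joint's range is limited). The gripper opens to 87 mm and grips with 3 to 60 N. Pads are 19 mm wide; open, the fingers measure 117 mm over their backs; the gripper's body (75 mm by 190 mm) begins 51 mm behind the grasp point.
Start: joints at [83.228, 22.042, 0.453, 0, -68.411, -14.817], TCP at [0.23, 0.581, 0.223] pointing down, gripper open.
Joint ranges: [-179.83, 179.83], [-69.29, 118.12], [-61.27, 80.66], [-181.25, 117.63], [-171.15, -9.14], [-177.46, 177.46]. Speed limits (degrees/s): [159.86, 159.86, 180, 180, 180, 180].

## Interface

Orientations are given as a 3x3 rotation matrix whose columns are the frame's x, y, z axes.
In Python, from station import * gives the robot as it stands.
- The arm moves only by the tool jog_arm, never from a script. Its argument "series" is a list of rows, each a list of 3 entries, a list of its own where there are three numbers: the shift along the tool's x, y, z in m, then the turn, a rotation vector about the tool's x, y, z in degrees, then the finger opening in m, from 0 to 0.087. A call has 1 to 10 rows; each row shifts and turns the commanded pose from where the row before left it, along the tool's axes as they then stand; what a row does not reach is not made up. A row lasts 1/8 s, in which the tool goes at most 62.5 mm and 10.7 degrees, less where a joint would pass 70% of its speed; a pose out of reach is approached as far as the arm can. A call is refused whole if a number of a shift passes 0.0625 or a number of a turn 10.7, either way. A call with a gripper value outside its range is refused whole. The fingers move at their own pace and stop on an object; the grip force is fixed at half the most. Time passes only in rows, so rows that do not move let the fingers close. It gives the time, the measured TCP pose, the force and the opening at its end, in the units of the state.
- sense(): the state, without advancing time (a new reading comes with each control period).
- capture(name): name is "scene" or "top"; returns the picture (420x560x3 uint8, red, green, blue); there is no depth.
- camera_info(name): a dict with "fx", "fy", "cx", "cy" (pixels), "rvec" (rotation vector, rad) and "tvec" (3), from world to camera coordinates, as OpenCV has them. Camera axes: x right, y down, z forward; pixel columns grow to the right and rows downward; lengths in m; the calibration is good to about 2 mm. A picture is of the moment at which its call begins. camera_info takes no time and is no camera call.
- finish_job(): hands the job in, once; it reports no verdict.
The state is a dict: "time_s": time; "joints": joint angles; "joint_velocities": joint speeds; "effort": joint torques, N m; "tcp_pos": TCP position; "ee_rot": TCP orientation; "wrist_force": force on the tool from outside, world axes, zero at the start; "moment": the same for the moment, N m; "gripper_width": opening from 0.0 (shut) to 1.0 (fully open).
Only numpy, scipy, OpenCV 4.12 (cv2) and the standard library are available. Lean on these libraries where they do the work, as an engineer would, in place of code of your own. Each camera call takes 0.05 s, during which the arm holds its last target. There are 200 camera calls.

## Task

Hang the orange round sander on the balancer: pull the sprung hook down by its black grip, slide it sideways until one arm of the hook is under the sander's wire bail, and let it come all the way back up so that the sander hangs upright, clear of the board. Leave the blue square sander, the glue bottle and the ukulele neck where they are.

Things in the scene. Friction and masses are not known exactly. Their poses are not given: they have to be found in the camera images.
- grip (a point): Centre of the hook's black rubber grip, a block 40 (x) by 22 (y) by 40 mm (z), free above and on both y sides: pinch it across y from above. Raised, it is 298 mm above the bench. Axes: z up, y along the rail it slides on, x away from the robot. A 14 mm square bar runs level from its +x face to the mast, 130 mm away; the mast's top, a green drum, reaches 60 mm above the raised grip.
- hook (a point): Middle of the hook's level cross bar, 95 mm straight below the grip centre, same axes. Anchor shape of 8 mm steel rod: upright stem from the grip, cross bar 38 mm to each side along y, its ends (42 mm out) turned up, tips 26 mm above the bar's centre line. A part hangs on the cross bar between the stem and either tip.
- lift (a joint): How far the hook is pulled down, m: 0 fully up, 0.085 at its lower stop. A spring pulls it up with 7 to 9 N net; damped; it also rises fully with the sander on. At the lower stop the cross bar is level with the bails' openings, its tips about 16 mm below the bails' top wires and its bar about 14 mm above the sanders' bodies.
- stand: Fixed stand: plywood board 10 mm thick, 270 by 460 mm, with a rail along y near its +x edge. Mast, grip and hook slide sideways together on it, 140 mm either way from the middle, with 1.5 N of friction, and stay where left. Origin on the bench, under the line the hook slides along, mid-way; same axes as the grip.
- bail (a point): Top centre (of the wire) of the orange round sander's fixed wire bail, 153 mm above its underside. Sander: 0.35 kg, orange round body 90 mm across, 90 mm tall, black 100 mm pad, standing on the board 105 to 130 mm to the +y or -y side of the middle, blue one opposite, hook between. Bail: arch of 6 mm wire, 68 mm wide along x, opening 60 mm high, entered along y.
- square_sander: Bystander: blue square palm sander, 100 mm by 96 mm, 90 mm tall, with the same wire bail, 156 mm tall in all; origin at the centre of its underside, z up.
- glue: Bystander: white glue bottle with a green cap, 52 mm across and 130 mm tall, standing on the bench; origin at the centre of its underside.
- neck: Bystander: pale wooden ukulele neck with a dark fingerboard, about 285 mm long along x, 65 mm wide and 22 mm tall, lying on the bench; origin under the middle of its fingerboard.

How it is judged:
By the outcome, as a careful person would: the job done as asked, in the order asked, and still so for the second after the job is handed in, with the robot touching nothing.
It also fails if it takes over 40 s, if anything falls off the work surface, if the arm or the gripper's body presses on something with over 40 N, if the wrist force passes 120 N, or if a joint passes its speed limit or range.

## Working session

There is one attempt and no reset: what is moved stays moved. The work goes in short steps, Python scripts to look and compute and a tool call to move; the robot and the scene stay as the last step left them, time stands still between calls to the robot, and variables do not carry over. Pictures are saved under pics/ and viewed, about 8 in all and at most 12, crops included, and the job is handed in when it is done.

Besides the shell and the picture viewer there is one more tool, called after "Request:" as name([rows], argument=value, ...), one row to a line, values as JSON. jog_arm: Moves the arm, as the interface text tells. Its arguments: {"type":"object","properties":{"series":{"type":"array","items":{"type":"array"}}},"required":["series"]}

```bash
mkdir -p pics
python3 - <<'E'
from station import *
import cv2
for n in("scene","top"):
    cv2.imwrite(f"pics/{n}0.png",cv2.cvtColor(capture(n),cv2.COLOR_RGB2BGR)); print(n,camera_info(n))
s=sense();print(s)
E
```

```text
scene {'fx': 508.8582060068842, 'fy': 508.8582060068842, 'cx': 283.1059878278715, 'cy': 213.21539929259347, 'rvec': array([ 1.67143167,  1.62044592, -0.85298907]), 'tvec': array([ 0.01410614, -0.11302324,  2.0191717 ])}
top {'fx': 394.76744177768256, 'fy': 394.76744177768256, 'cx': 272.89181183680074, 'cy': 213.83276471373793, 'rvec': array([ 2.18492493, -2.1508825 ,  0.08265839]), 'tvec': array([8.03984010e-04, 4.98452015e-01, 1.19861972e+00])}
{'time_s': 0.1, 'joints': array([ 8.32278128e+01,  2.20875956e+01,  3.90177700e-01, -2.40399032e-02,
       -6.84120176e+01, -1.48176090e+01]), 'joint_velocities': array([-0.02934353, -0.02293346,  0.15534562,  0.12391728, -0.04597948,
       -0.00341177]), 'effort': array([-6.35062970e-04, -3.91692889e+01,  1.87932891e+01,  4.23194513e+00,
        1.33907425e-02, -7.57046428e-05]), 'tcp_pos': array([0.22975824, 0.58067872, 0.22157679]), 'ee_rot': array([[-3.68102253e-01, -6.12650031e-04,  9.29785113e-01],
       [-9.29783278e-01, -1.85064551e-03, -3.68102746e-01],
       [ 1.94622080e-03, -9.99998100e-01,  1.11595026e-04]]), 'wrist_force': array([-0.33676556,  0.18637804, -0.33892726]), 'moment': array([-0.01534189, -0.02193049, -0.0236418 ]), 'gripper_width': 1.0015739024023225}
```

View pics/scene0.png

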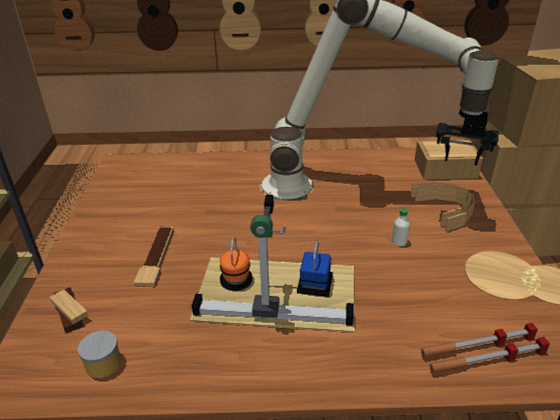

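View pics/top0.png

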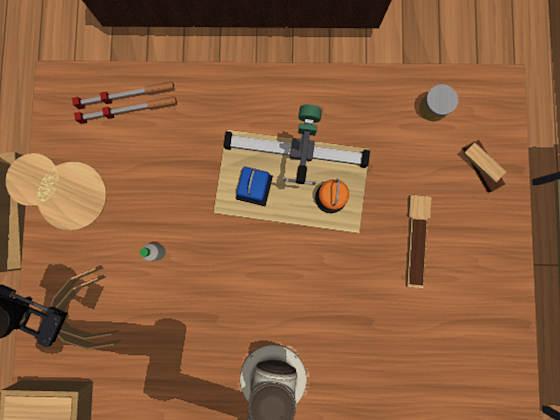

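The scene picture shows the orange sander at (235,265), the blue one at (315,270) and the grip in front of the mast at (268,205). In the top picture the orange sander is at (334,194), the blue at (254,185) and the grip near (302,172), so orange is on the -y side and the stand is slightly turned. I'll enlarge the stand.

Run:
```python
import cv2
i=cv2.imread("pics/top0.png")[95:240,205:385]
cv2.imwrite("pics/top0c.png",cv2.resize(i,None,fx=4,fy=4,interpolation=cv2.INTER_CUBIC))
i=cv2.imread("pics/scene0.png")[185:335,180:370]
cv2.imwrite("pics/scene0c.png",cv2.resize(i,None,fx=4,fy=4,interpolation=cv2.INTER_CUBIC))
```

```text
(no output)
```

View pics/top0c.png

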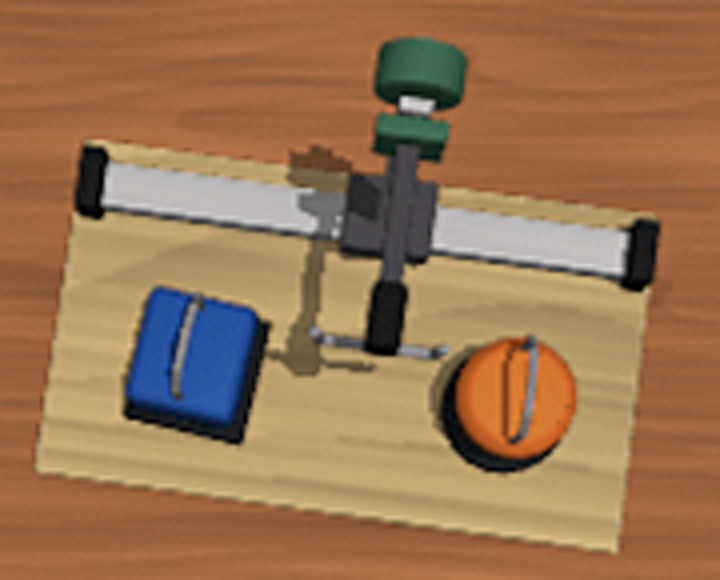

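View pics/scene0c.png

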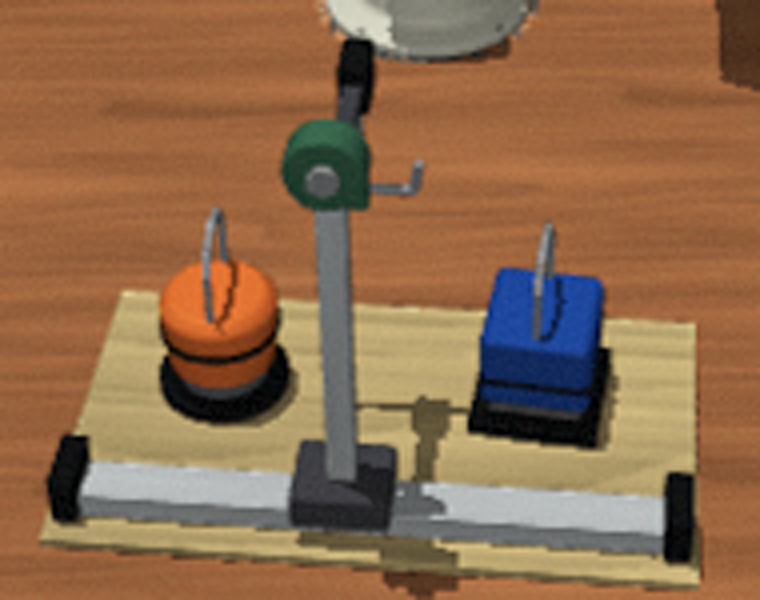

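In the top crop the hook tips are at (316,333) and (443,350), and the orange body's top is centred at (516,398). Its bail runs from (531,340) to (513,440). In the scene crop the orange bail's apex is at (217,210) and the blue one's at (548,226).

```bash
cat > h.py <<'E'
import numpy as np, cv2
from station import *
def ray(n,u,v):
    c=camera_info(n);R=cv2.Rodrigues(np.array(c["rvec"]))[0]
    return -R.T@c["tvec"], R.T@np.array([(u-c["cx"])/c["fx"],(v-c["cy"])/c["fy"],1])
def at(n,u,v,z):
    o,d=ray(n,u,v); return (o+d*(z-o[2])/d[2])[:2]
def proj(n,p):
    c=camera_info(n);K=np.array([[c["fx"],0,c["cx"]],[0,c["fy"],c["cy"]],[0,0,1]])
    return cv2.projectPoints(np.float64(p).reshape(-1,1,3),np.array(c["rvec"]),np.array(c["tvec"]),K,None)[0][:,0]
T=lambda x,y:("top",205+x/4-.375,95+y/4-.375)
S=lambda x,y:("scene",180+x/4-.375,185+y/4-.375)
E
python3 - <<'E'
from h import *
np.set_printoptions(precision=4,suppress=True)
print("cams",ray("top",0,0)[0],ray("scene",0,0)[0])
cs=[at(*T(*p),.01) for p in [(85,140),(658,215),(617,550),(37,473)]]
cs=np.array(cs);print("corners",cs)
for a,b in((0,1),(3,2)):
    d=cs[a]-cs[b];print("yaw",np.degrees(np.arctan2(-d[0],d[1])),np.linalg.norm(d))
for a,b in((0,3),(1,2)):
    d=cs[a]-cs[b];print("yaw",np.degrees(np.arctan2(d[1],d[0])),np.linalg.norm(d))
t=np.array([at(*T(316,333),.229),at(*T(443,350),.229)]);d=t[0]-t[1]
print("tips",t,"mid",t.mean(0),np.linalg.norm(d),np.degrees(np.arctan2(-d[0],d[1])))
print("scene tip",at(*S(418,163),.229))
print("grip top corners",[at(*T(*p),.318) for p in[(378,283),(407,286),(372,353)]])
print("orange body top",at(*T(516,398),.1))
print("bail scene z.163",at(*S(217,210),.165),"blue",at(*S(548,226),.168))
print("bail feet top z.1",at(*T(531,340),.1),at(*T(513,440),.1),"mid apex at .163",at(*T(528,385),.163))
print("blue feet",at(*T(197,300),.1),at(*T(178,393),.1))
E
```

```text
cams [ 0.3878 -0.01    1.2388] [ 1.7139 -0.0418  1.0727]
corners [[ 0.7673  0.1634]
 [ 0.712  -0.2922]
 [ 0.4466 -0.2589]
 [ 0.4998  0.1938]]
yaw -6.916250512946097 0.45887630696280524
yaw -6.702277670747091 0.45584151594205174
yaw -6.4852433127402405 0.2692172929349196
yaw -7.13317567951298 0.2675092428790265
tips [[ 0.5735 -0.0208]
 [ 0.5635 -0.103 ]] mid [ 0.5685 -0.0619] 0.08276679804568263 -6.930897567540591
scene tip [ 0.5781 -0.0223]
grip top corners [array([ 0.5876, -0.0561]), array([ 0.586 , -0.0733]), array([ 0.5457, -0.053 ])]
orange body top [ 0.5515 -0.168 ]
bail scene z.163 [ 0.5431 -0.1682] blue [0.5753 0.0699]
bail feet top z.1 [ 0.5942 -0.1788] [ 0.5207 -0.1659] mid apex at .163 [ 0.5515 -0.1674]
blue feet [0.6205 0.0653] [0.5516 0.0777]
```

Request:
jog_arm([
  [[0, -0.05, 0], [0, -7.4, 0], 0.087],
  [[0, -0.05, 0], [0, -7.4, 0], 0.087],
  [[0.02, -0.05, 0.01], [0, 0, 0], 0.087],
  [[0.03, -0.04, 0.02], [0, 0, 0], 0.087],
  [[0.04, 0, 0.028], [0, 0, 0], 0.087],
  [[0.04, 0, 0.028], [0, 0, 0], 0.087],
  [[0.04, 0, 0.028], [0, 0, 0], 0.087],
  [[0.04, 0, 0.028], [0, 0, 0], 0.087],
  [[0.04, 0, 0.028], [0, 0, 0], 0.087],
  [[0.04, 0, 0.028], [0, 0, 0], 0.087],
])

```text
time_s: 1.35
tcp_pos: [0.3925, 0.2682, 0.4122]
ee_rot: [[-0.118, -0.001, 0.993], [-0.993, -0.0, -0.118], [0.0, -1.0, -0.0]]
wrist_force: [1.4, 0.1, 0.6]
gripper_width: 0.999
```

Request:
jog_arm([
  [[0.037, 0, 0.026], [0, 0, 0], 0.06],
  [[0.037, 0, 0.026], [0, 0, 0], 0.06],
  [[0.037, 0, 0.026], [0, 0, 0], 0.06],
  [[0.037, 0, 0.026], [0, 0, 0], 0.06],
  [[0.037, 0, 0.026], [0, 0, 0], 0.06],
  [[0.037, 0, 0.026], [0, 0, 0], 0.06],
  [[0.037, 0, 0.026], [0, 0, 0], 0.06],
  [[0.02, 0, 0.015], [0, 0, 0], 0.06],
  [[0, 0, 0], [0, 0, 0], 0.06],
  [[0, 0, 0], [0, 0, 0], 0.06],
])

```text
time_s: 2.6
tcp_pos: [0.5546, -0.0302, 0.4122]
ee_rot: [[-0.118, -0.001, 0.993], [-0.993, 0.0, -0.118], [-0.0, -1.0, -0.001]]
wrist_force: [-0.2, 0.1, 0.4]
gripper_width: 0.689
```

Run:
```python
from h import *
s=sense();p=s["tcp_pos"];print(p,s["time_s"],s["wrist_force"],s["gripper_width"])
i=cv2.cvtColor(capture("scene"),cv2.COLOR_RGB2BGR)
j=cv2.resize(i[120:290,180:370],None,fx=3,fy=3,interpolation=cv2.INTER_CUBIC)
i2=cv2.cvtColor(capture("top"),cv2.COLOR_RGB2BGR)
k=cv2.resize(i2[95:225,225:350],None,fx=3,fy=3,interpolation=cv2.INTER_CUBIC)
o=np.zeros((510,570+375,3),np.uint8);o[:,:570]=j;o[:390,570:]=k
cv2.imwrite("pics/a1.png",cv2.resize(o,(794,428)))
```

```text
[ 0.55459282 -0.03021254  0.41224785] 2.6 [-0.17408431  0.11945707  0.36208754] 0.6892327576807219
```

View pics/a1.png

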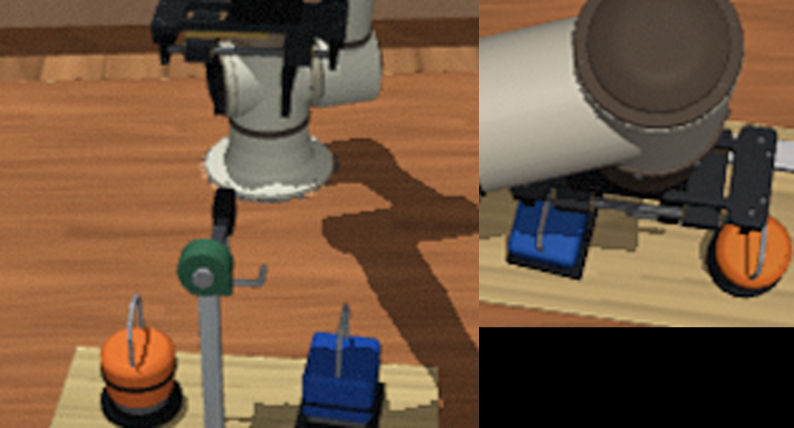

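The fingers are above the grip, still about 30 mm to its +y side. The hook and sanders haven't moved. I'll centre, descend and close.

Request:
jog_arm([
  [[0.03, 0, 0.017], [0, 0, 0], 0.06],
  [[0, 0.03, 0], [0, 0, 0], 0.06],
  [[0, 0.04, 0], [0, 0, 0], 0.06],
  [[0, 0.04, 0], [0, 0, 0], 0.06],
  [[0, 0.023, 0], [0, 0, 0], 0.06],
  [[0, 0, 0], [0, 0, 0], 0.06],
  [[0, 0, 0], [0, 0, 0], 0.06],
])

```text
time_s: 3.58
tcp_pos: [0.5689, -0.0619, 0.2812]
ee_rot: [[-0.117, 0.003, 0.993], [-0.993, -0.0, -0.117], [-0.0, -1.0, 0.003]]
wrist_force: [0.7, -0.3, 0.6]
gripper_width: 0.691
```

Request:
jog_arm([
  [[0, 0, 0], [0, 0, 0], 0.03],
  [[0, 0, 0], [0, 0, 0], 0.03],
  [[0, 0, 0], [0, 0, 0], 0.03],
  [[0, 0, 0], [0, 0, 0], 0.01],
  [[0, 0, 0], [0, 0, 0], 0.01],
  [[0, 0, 0], [0, 0, 0], 0.01],
  [[0, 0, 0], [0, 0, 0], 0.01],
])

```text
time_s: 4.45
tcp_pos: [0.5682, -0.0625, 0.2796]
ee_rot: [[-0.119, -0.0, 0.993], [-0.993, -0.0, -0.119], [0.0, -1.0, -0.0]]
wrist_force: [-0.3, 0.1, 0.3]
gripper_width: 0.25
```

Request:
jog_arm([
  [[0, 0.015, 0], [0, 0, 0], 0.01],
  [[0, 0.017, 0], [0, 0, 0], 0.01],
  [[0, 0.017, 0], [0, 0, 0], 0.01],
  [[0, 0.017, 0], [0, 0, 0], 0.01],
  [[0, 0.012, 0], [0, 0, 0], 0.01],
  [[0, 0.005, 0], [0, 0, 0], 0.01],
  [[0, 0, 0], [0, 0, 0], 0.01],
  [[0, 0, 0], [0, 0, 0], 0.01],
])

```text
time_s: 5.45
tcp_pos: [0.5683, -0.0626, 0.1986]
ee_rot: [[-0.118, 0.001, 0.993], [-0.993, -0.001, -0.118], [0.001, -1.0, 0.001]]
wrist_force: [-2.8, 0.0, 8.3]
gripper_width: 0.252
```

```bash
cat >> h.py <<'E'
def shot(name,w=False):
    s=sense();print(s["time_s"],s["tcp_pos"],s["wrist_force"],s["gripper_width"])
    i=cv2.cvtColor(capture("scene"),cv2.COLOR_RGB2BGR)
    cv2.imwrite(f"pics/{name}.png",cv2.resize(i[185:325,180:370],None,fx=4,fy=4,interpolation=cv2.INTER_CUBIC))
E
python3 -c "
from h import *
shot('a2')"
```

```text
5.45 [ 0.56827522 -0.06262543  0.19863609] [-2.81694564e+00  1.58413003e-04  8.31300176e+00] 0.25189494219694214
```

View pics/a2.png

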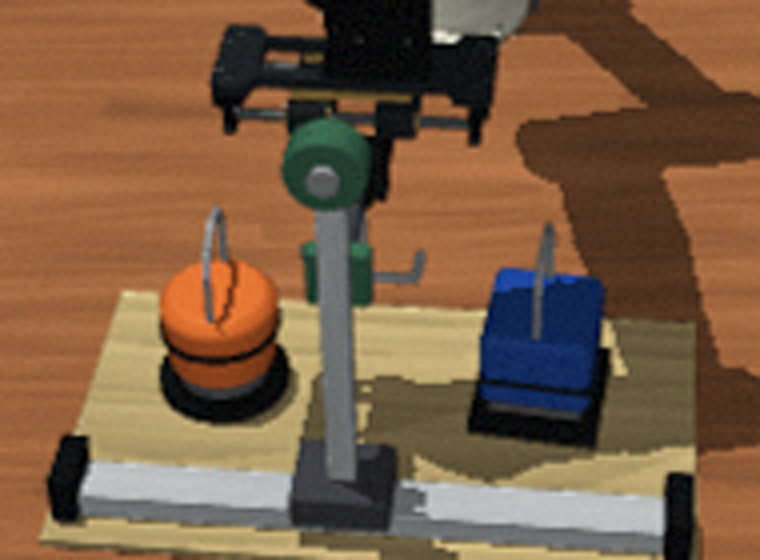

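The hook is down about 81 mm, with its tip at crop (420,253). Both sanders are undisturbed. I'll go down the last 3 mm, then slide toward orange (tool +x).

Request:
jog_arm([
  [[0, 0.003, 0], [0, 0, 0], 0.01],
  [[0.008, 0, 0], [0, 0, 0], 0.01],
  [[0.014, 0, 0], [0, 0, 0], 0.01],
  [[0.014, 0, 0], [0, 0, 0], 0.01],
  [[0.009, 0, 0], [0, 0, 0], 0.01],
  [[0, 0, 0], [0, 0, 0], 0.01],
])

```text
time_s: 6.25
tcp_pos: [0.5626, -0.1082, 0.1957]
ee_rot: [[-0.119, 0.001, 0.993], [-0.993, -0.001, -0.119], [0.001, -1.0, 0.001]]
wrist_force: [-3.4, -0.8, 9.4]
gripper_width: 0.249
```

```bash
python3 -c "
from h import *
shot('a3')"
```

```text
6.25 [ 0.56258282 -0.10818137  0.19574224] [-3.39079426 -0.76469114  9.37204454] 0.24859948293996179
```

View pics/a3.png

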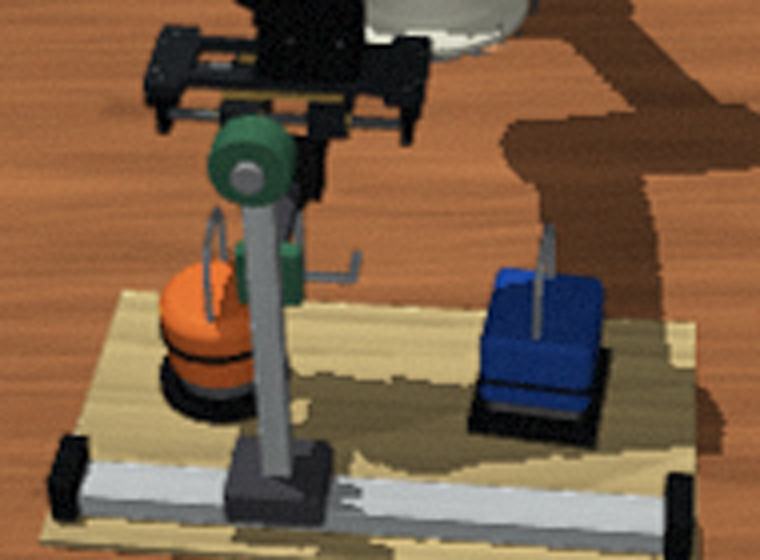

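The hook has slid 46 mm with the stand following. The orange sander is still at its place, with its bail apex at (217,210). About 40 mm remains to put the wire mid-arm.

Request:
jog_arm([
  [[0.009, 0, 0], [0, 0, 0], 0.01],
  [[0.009, 0, 0], [0, 0, 0], 0.01],
  [[0.009, 0, 0], [0, 0, 0], 0.01],
  [[0.008, 0, 0], [0, 0, 0], 0.01],
  [[0.005, 0, 0], [0, 0, 0], 0.01],
  [[0, 0, 0], [0, 0, 0], 0.01],
])

```text
time_s: 7.05
tcp_pos: [0.5577, -0.1476, 0.1956]
ee_rot: [[-0.118, -0.0, 0.993], [-0.993, -0.001, -0.118], [0.001, -1.0, 0.0]]
wrist_force: [-4.5, -1.3, 8.9]
gripper_width: 0.252
```

Run:
```python
from h import *
shot('a4s')
i=cv2.cvtColor(capture("top"),cv2.COLOR_RGB2BGR)
a=cv2.imread("pics/a4s.png")[60:460,100:400]
b=cv2.resize(i[130:230,290:390],None,fx=4,fy=4,interpolation=cv2.INTER_CUBIC)
cv2.imwrite("pics/a4.png",np.hstack([a,b]))
```

```text
7.05 [ 0.55765622 -0.14759348  0.19563953] [-4.47862959 -1.34913583  8.90521339] 0.252096373759648
```

View pics/a4.png

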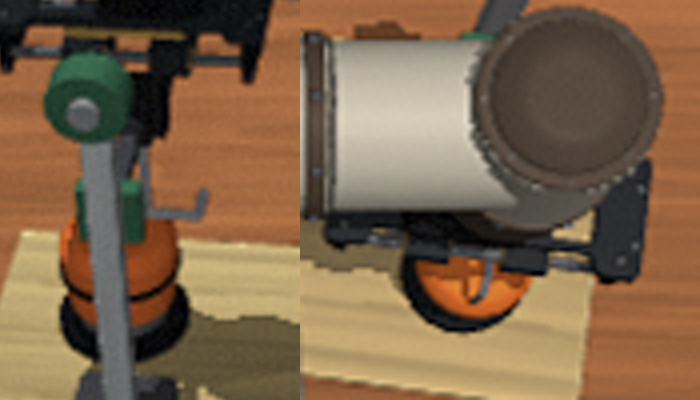

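The mast hides the arm in the scene view. In the top view the bail's front foot is still at image (333.5,205), so orange hasn't moved, and by the numbers its wire is 21 mm from the stem, mid-arm. I'll raise it under control.

Request:
jog_arm([
  [[0, -0.009, 0], [0, 0, 0], 0.01],
  [[0, -0.009, 0], [0, 0, 0], 0.01],
  [[0, -0.009, 0], [0, 0, 0], 0.01],
  [[0, -0.006, 0], [0, 0, 0], 0.01],
  [[0, -0.004, 0], [0, 0, 0], 0.01],
  [[0, -0.004, 0], [0, 0, 0], 0.01],
  [[0, -0.004, 0], [0, 0, 0], 0.01],
  [[0, -0.004, 0], [0, 0, 0], 0.01],
  [[0, -0.004, 0], [0, 0, 0], 0.01],
  [[0, 0, 0], [0, 0, 0], 0.01],
])

```text
time_s: 8.4
tcp_pos: [0.5577, -0.1468, 0.247]
ee_rot: [[-0.118, -0.001, 0.993], [-0.993, -0.0, -0.118], [0.0, -1.0, -0.001]]
wrist_force: [-4.2, -0.5, 5.3]
gripper_width: 0.252
```

Run:
```python
from h import *
shot('a5s')
i=cv2.cvtColor(capture("top"),cv2.COLOR_RGB2BGR)
a=cv2.imread("pics/a5s.png")[60:460,100:400]
b=cv2.resize(i[130:230,290:390],None,fx=4,fy=4,interpolation=cv2.INTER_CUBIC)
cv2.imwrite("pics/a5.png",np.hstack([a,b]))
```

```text
8.4 [ 0.55773292 -0.14681982  0.24695442] [-4.23991833 -0.47629144  5.25679244] 0.2520169778298364
```

View pics/a5.png

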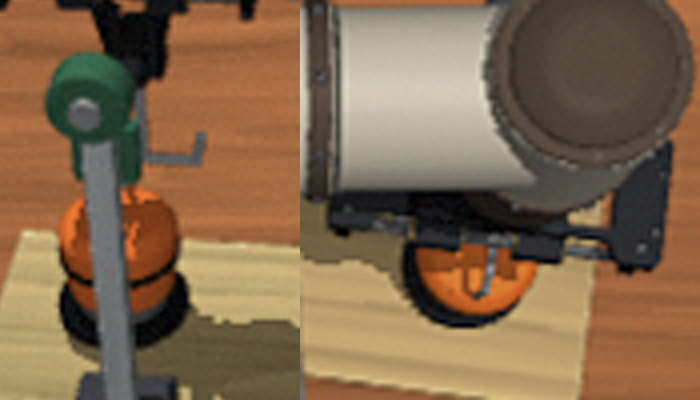

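The upward force fell from 8.9 to 5.3 N, which matches the 0.35 kg sander, and it has lifted clear of the board in the scene view. I'll continue up nearly to the top.

Request:
jog_arm([
  [[0, -0.005, 0], [0, 0, 0], 0.01],
  [[0, -0.006, 0], [0, 0, 0], 0.01],
  [[0, -0.006, 0], [0, 0, 0], 0.01],
  [[0, -0.006, 0], [0, 0, 0], 0.01],
  [[0, -0.005, 0], [0, 0, 0], 0.01],
  [[0, -0.003, 0], [0, 0, 0], 0.01],
  [[0, 0, 0], [0, 0, 0], 0.01],
  [[0, 0, 0], [0, 0, 0], 0.01],
  [[0, 0, 0], [0, 0, 0], 0.01],
])

```text
time_s: 9.62
tcp_pos: [0.5578, -0.1467, 0.2781]
ee_rot: [[-0.118, -0.001, 0.993], [-0.993, 0.0, -0.118], [0.0, -1.0, -0.001]]
wrist_force: [-5.0, -1.0, 4.0]
gripper_width: 0.251
```

Request:
jog_arm([
  [[0, 0, 0], [0, 0, 0], 0.025],
  [[0, 0, 0], [0, 0, 0], 0.03],
  [[0, 0, 0], [0, 0, 0], 0.04],
  [[0, 0, 0], [0, 0, 0], 0.05],
  [[0, 0, 0], [0, 0, 0], 0.06],
  [[0, 0, 0], [0, 0, 0], 0.06],
  [[0, 0, 0], [0, 0, 0], 0.06],
  [[0, 0, 0], [0, 0, 0], 0.06],
])

```text
time_s: 10.62
tcp_pos: [0.5582, -0.1467, 0.2776]
ee_rot: [[-0.118, 0.0, 0.993], [-0.993, 0.0, -0.118], [-0.0, -1.0, 0.0]]
wrist_force: [0.0, 0.3, 0.3]
gripper_width: 0.685
```

Request:
jog_arm([
  [[0, -0.02, 0], [0, 0, 0], 0.06],
  [[0, -0.03, 0], [0, 0, 0], 0.06],
  [[0, -0.04, 0], [0, 0, 0], 0.06],
  [[0, -0.04, 0], [0, 0, 0], 0.06],
  [[-0.03, 0, -0.04], [0, 0, 0], 0.06],
  [[-0.03, 0, -0.05], [0, 0, 0], 0.06],
  [[-0.03, 0, -0.05], [0, 0, 0], 0.06],
  [[-0.03, 0, -0.03], [0, 0, 0], 0.06],
  [[0, 0, 0], [0, 0, 0], 0.06],
  [[0, 0, 0], [0, 0, 0], 0.06],
])

```text
time_s: 11.88
tcp_pos: [0.4038, -0.0075, 0.4078]
ee_rot: [[-0.118, 0.001, 0.993], [-0.993, 0.0, -0.118], [-0.0, -1.0, 0.001]]
wrist_force: [-0.2, -0.0, -0.4]
gripper_width: 0.684
```

Run:
```python
from h import *
s=sense();print(s["time_s"],s["tcp_pos"],s["wrist_force"])
i=cv2.cvtColor(capture("scene"),cv2.COLOR_RGB2BGR);t=cv2.cvtColor(capture("top"),cv2.COLOR_RGB2BGR)
a=cv2.resize(i[160:310,180:330],(400,400),interpolation=cv2.INTER_CUBIC)
b=cv2.resize(t[95:245,225:375],(400,400),interpolation=cv2.INTER_CUBIC)
cv2.imwrite("pics/a6.png",np.hstack([a,b]))
```

```text
11.875 [ 0.40375697 -0.00752662  0.40775723] [-0.19676446 -0.0452775  -0.39246781]
```

View pics/a6.png

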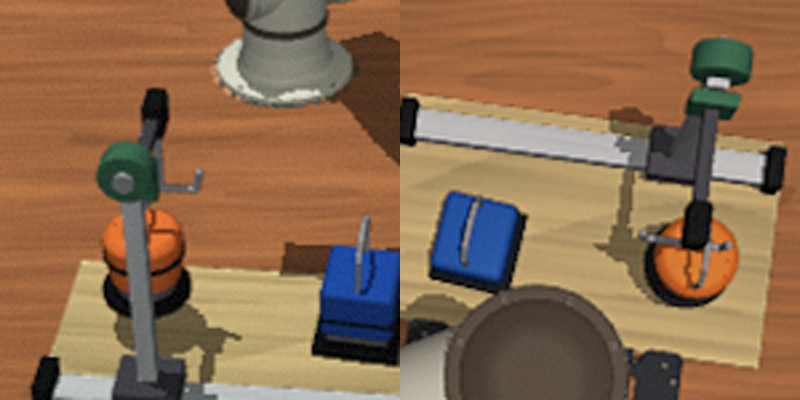

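The orange sander hangs on the -y arm with its shadow detached. Grip is up, arm is clear, blue is unmoved. I'll let it settle about a second, then check lift height, motion and bystanders numerically.

Request:
jog_arm([
  [[0, 0, -0.02], [0, 0, 0], 0.06],
  [[0, 0, 0], [0, 0, 0], 0.06],
  [[0, 0, 0], [0, 0, 0], 0.06],
  [[0, 0, 0], [0, 0, 0], 0.06],
  [[0, 0, 0], [0, 0, 0], 0.06],
  [[0, 0, 0], [0, 0, 0], 0.06],
  [[0, 0, 0], [0, 0, 0], 0.06],
  [[0, 0, 0], [0, 0, 0], 0.06],
  [[0, 0, 0], [0, 0, 0], 0.06],
  [[0, 0, 0], [0, 0, 0], 0.06],
])

```text
time_s: 13.22
tcp_pos: [0.3837, -0.0052, 0.4076]
ee_rot: [[-0.118, 0.0, 0.993], [-0.993, 0.0, -0.118], [-0.0, -1.0, 0.0]]
wrist_force: [-0.2, 0.5, -0.3]
gripper_width: 0.688
```

Run:
```python
from h import *
s=sense();print(s["time_s"],s["tcp_pos"])
i=cv2.cvtColor(capture("scene"),cv2.COLOR_RGB2BGR);t=cv2.cvtColor(capture("top"),cv2.COLOR_RGB2BGR)
for _ in range(5):capture("top")
i2=cv2.cvtColor(capture("scene"),cv2.COLOR_RGB2BGR)
print("motion max diff",cv2.absdiff(i,i2)[150:330,180:370].max())
i0=cv2.imread("pics/scene0.png");t0=cv2.imread("pics/top0.png")
def cen(im,f):
    h=cv2.cvtColor(im,cv2.COLOR_BGR2HSV);m=f(h);y,x=np.nonzero(m);return x.mean().round(2),y.mean().round(2),len(x)
blue=lambda h:(h[...,0]>105)&(h[...,0]<130)&(h[...,1]>150)&(h[...,2]>40)
print("blue",cen(i0,blue),cen(i,blue),cen(t0,blue),cen(t,blue))
for n,a,b in(("glue scene",i0[205:250,385:415],i[205:250,385:415]),("neck scene",i0[222:290,130:178],i[222:290,130:178]),("neck top",t0[190:290,400:435],t[190:290,400:435])):print(n,"mean diff",cv2.absdiff(a,b).mean().round(2))
for z in(.229,.224,.219):print("tip expected",z,proj("scene",[.563,-.105,z])[0])
a=cv2.resize(i[180:330,180:330],(400,400),interpolation=cv2.INTER_CUBIC)
b=cv2.resize(t[95:245,225:375],(400,400),interpolation=cv2.INTER_CUBIC)
cv2.imwrite("pics/a7.png",np.hstack([a,b]))
```

```text
13.225 [ 0.38368428 -0.00515259  0.40757125]
motion max diff 41
blue (np.float64(314.88), np.float64(269.8), 847) (np.float64(314.94), np.float64(269.63), 852) (np.float64(252.93), np.float64(184.49), 755) (np.float64(252.92), np.float64(184.5), 756)
glue scene mean diff 4.21
neck scene mean diff 3.09
neck top mean diff 1.53
tip expected 0.229 [254.50015567 222.8912709 ]
tip expected 0.224 [254.58096718 224.32603097]
tip expected 0.219 [254.66145306 225.75500977]
```

View pics/a7.png

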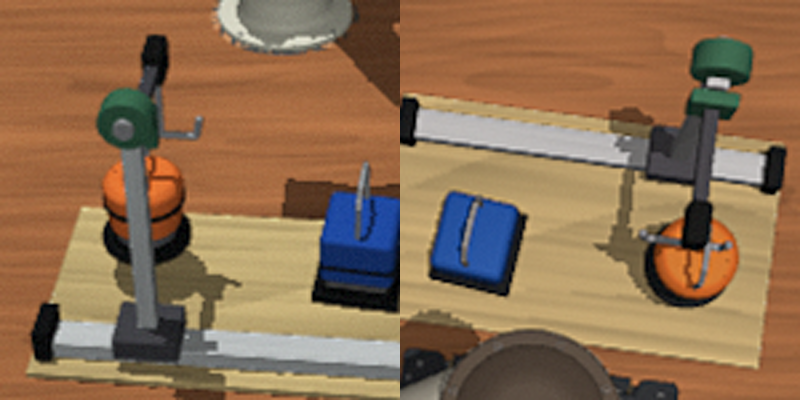

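The last view shows the sander hanging upright and steady. I'll check quickly that the lift is fully up, using the grip's image shift against the prediction, and how much swing remains.

Run:
```python
from h import *
i0=cv2.imread("pics/scene0.png")
i=cv2.cvtColor(capture("scene"),cv2.COLOR_RGB2BGR)
def box(im,x0,x1,y0,y1):
    g=cv2.cvtColor(im,cv2.COLOR_BGR2GRAY)[y0:y1,x0:x1]
    y,x=np.nonzero(g<45);return x0+x.min(),x0+x.max(),y0+y.min(),y0+y.max()
print(box(i0,262,276,188,206),box(i,230,246,185,204))
g=cv2.cvtColor(i0,cv2.COLOR_BGR2GRAY)
r=cv2.matchTemplate(i,i0[196:212,263:275],cv2.TM_SQDIFF);print("grip at",cv2.minMaxLoc(r)[2],"from (263,196)")
print("pred shift",proj("scene",[.558,-.147,.298])-proj("scene",[.568,-.062,.298]),"per 5mm low",proj("scene",[.558,-.147,.293])-proj("scene",[.558,-.147,.298]))
def org(im):
    h=cv2.cvtColor(im,cv2.COLOR_BGR2HSV);m=(h[...,0]<12)&(h[...,1]>200)&(h[...,2]>120);m[:,:215]=0;m[:,255:]=0;m[:200]=0;m[290:]=0
    y,x=np.nonzero(m);return x.mean().round(2),y.mean().round(2)
print("orange",[(org(cv2.cvtColor(capture("scene"),cv2.COLOR_RGB2BGR))) for _ in range(10)],sense()["time_s"])
```

```text
(np.int64(264), np.int64(273), np.int64(195), np.int64(205)) (np.int64(233), np.int64(242), np.int64(193), np.int64(203))
grip at (232, 195) from (263,196)
pred shift [[-31.12924608  -1.29449937]] per 5mm low [[0.11707196 1.5157199 ]]
orange [(np.float64(234.88), np.float64(253.94)), (np.float64(235.12), np.float64(254.16)), (np.float64(234.71), np.float64(253.94)), (np.float64(234.43), np.float64(254.01)), (np.float64(234.32), np.float64(254.92)), (np.float64(234.45), np.float64(254.56)), (np.float64(235.31), np.float64(254.17)), (np.float64(234.57), np.float64(254.59)), (np.float64(235.57), np.float64(254.04)), (np.float64(234.23), np.float64(254.4))] 14.175
```

Grip shift is (-31,-1 to -2) px against a predicted (-31.1,-1.3), so the lift is fully up. The sander is steady to within about 1 px, so I'm handing in.

```bash
python3 -c "
from station import *
print(finish_job())"
```

```text
the job is handed in; nothing more can be done
None
```

The orange sander is hanging on the hook's -y arm, upright and clear of the board. I handed the job in at about 14 s of the 40 s allowed, with the arm clear of everything.

I pinched the grip, pulled it down about 84 mm and slid it about 86 mm toward the orange sander. That put the bail wire about 21 mm from the stem, by calculation from the pictures. I guided it back up, released just below the top, and backed away.

**Final checks:**
- **Load on the hook:** the spring's pull on the gripper dropped by 3.6 N as the hook rose, which matches the 0.35 kg sander.
- **Fully up:** the grip's image shift matched the prediction for a fully raised hook to within about 1 px, roughly 3 mm. My by-eye reading of the hook tip came out about 1.5 px low, but it read that low before the move too, so I took it as a picking error.
- **Steady:** the orange sander's image position varied by about 1 px over 0.5 s. That looks like noise, though I can't rule out a very slight swing.
- **Bystanders:** the blue sander's centre stayed within 0.2 px. I checked the glue bottle and ukulele neck only by comparing images. The differences were small, and the arm never went near either.

The mast hid the hooked arm from the scene camera, so I did not see the bail seated from the side.

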